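# Pack the inspection kit tray

## Task

Pack the kit tray: put the eye loupe into the raised round cup, the spool of desoldering braid into the flat round well, the pocket tape measure into the square well and the closed USB stick lengthwise into the oblong slot, each the same way up as it lies now, flat on the floor of its well and near its middle, and let go. Leave the open dust cap and the opened USB stick where they lie: they do not belong in the kit.

Things in the scene. Friction and masses are not known exactly. Their poses are not given: they have to be found in the camera images.
- loupe: eye loupe to be packed: black bell-shaped eyepiece with a glass lens, round, about 43 mm across at the foot and a little narrower above, 34 mm tall, standing upright on its wide end. Origin: centre of its underside; z up.
- wick_spool: spool of desoldering braid to be packed: flat yellow two-flanged spool, 46 mm across, 12 mm high, lying flat. Origin: centre of its underside; z up. Its solid outline is best gripped along its own x or y (44 mm between the pads).
- tape_measure: pocket tape measure to be packed: squarish case 54 (x) x 57 (y) x 30 mm high, lying flat, with one corner (+x, -y) cut off round and a small hook at the -y end. Origin: centre of its underside; z up. Gripped along its x, with the pads 4 mm to the +y side of the origin, it is 52 mm wide; along its y, with the pads 5 mm to the -x side, 54 mm.
- usb_stick: closed USB stick to be packed: complete one-piece case with a metal plug at one end, 18 (x) x 52 (y, long) x 9 mm high, lying flat. Origin: centre of its underside; z up.
- dust_cap: look-alike that stays where it is: plain black round dust cap, 38 mm across, 26 mm tall, an open-topped cup without a lens. Origin: centre of its underside.
- opened_stick: look-alike that stays where it is: opened USB stick without its case, bare circuit board with a steel cover strip, 16 x 41 (y, long) x 6 mm. Origin: centre of its underside.
- insert_cup: insert with the raised cup, for the loupe: a round well 62 mm in diameter inside a bare steel ring, 6 mm thick, that stands up 8 mm above the insert's top (rim 18 mm above the worktop, floor 4 mm above it). One of four fixed grey inserts with dark well floors, 84 x 84 mm, tops 10 mm above the worktop, two by two, 85 mm apart, in any order, in a 12 mm high aluminium rim. Origin: centre of its underside, on the worktop; x, y along its edges, z up.
- insert_round: insert with the flat round well, no raised ring, for the spool: well 66 mm in diameter, 5 mm deep (floor 5 mm above the worktop). One of four fixed grey inserts with dark well floors, 84 x 84 mm, tops 10 mm above the worktop, two by two, 85 mm apart, in any order, in a 12 mm high aluminium rim. Origin: centre of its underside, on the worktop; x, y along its edges, z up.
- insert_square: insert with the square well, for the tape measure: well 74 x 74 mm, sides parallel to the insert's, 6 mm deep (floor 4 mm above the worktop). One of four fixed grey inserts with dark well floors, 84 x 84 mm, tops 10 mm above the worktop, two by two, 85 mm apart, in any order, in a 12 mm high aluminium rim. Origin: centre of its underside, on the worktop; x, y along its edges, z up.
- insert_slot: insert with the oblong slot, for the USB stick: slot 36 (x) x 70 (y, long) mm, 4 mm deep (floor 6 mm above the worktop). One of four fixed grey inserts with dark well floors, 84 x 84 mm, tops 10 mm above the worktop, two by two, 85 mm apart, in any order, in a 12 mm high aluminium rim. Origin: centre of its underside, on the worktop; x, y along its edges, z up.
Mind the look-alikes: they are no part of the job. There is more than one size of the wick_spool; the one meant has the size given above.

How it is judged (in metres and radians):
At the end, for the whole second after the job is handed in: Each of the four lies on the floor of its own well (height 3 mm, tilt 0.12 rad; centres within 13 mm loupe, 14 mm spool, 15 mm tape measure and stick; stick along the slot within 0.45 rad), at rest and released; dust cap and opened stick within 20 mm of where they started (horizontal distance between loupe and insert_cup below 0.013 m and z of loupe in the frame of insert_cup between 0.001 and 0.007 m and angle between each of loupe, wick_spool, tape_measure, usb_stick's own z axis and vertical below 0.12 rad and linear speed of each of loupe, wick_spool, tape_measure, usb_stick below 0.02 m/s and horizontal distance between wick_spool and insert_round below 0.014 m and z of wick_spool in the frame of insert_round between 0.002 and 0.008 m and horizontal distance between tape_measure and insert_square below 0.015 m and z of tape_measure in the frame of insert_square between 0.001 and 0.007 m and horizontal distance between usb_stick and insert_slot below 0.015 m and z of usb_stick in the frame of insert_slot between 0.003 and 0.009 m and angle between the y axis of usb_stick and the y axis of insert_slot, either way round below 0.45 rad and distance of each of dust_cap, opened_stick from where it was at the start of the episode below 0.02 m); the robot touches nothing.
It fails at once if the dust cap or the opened USB stick is moved more than 30 mm from its place (distance of any of dust_cap, opened_stick from where it was at the start of the episode above 0.03 m).
It also fails if it takes over 80 s, if anything falls off the work surface, if the arm or the gripper's body presses on something with over 40 N, if the wrist force passes 120 N, or if a joint passes its speed limit or range.

## Robot

A 7-joint arm with a two-finger parallel gripper is mounted at the origin on the work surface; the furniture and walls round the work are solid. World frame = base frame: x ahead of the robot, y to its left, z up, the work surface at z = 0. Lengths are in mm, angles in rad, forces in N, time in s.
With the tool pointing down it reaches from about 400 to 875 mm from the base axis. Payload 4.4 kg.
Tool frame: the origin (TCP) lies at the very end of the fingers, on their centre line; the grasp point (between the pads) lies 19 mm behind it; z points along the fingers, y is the line along which they close (so a half turn about z gives the same grasp; the last joint's range is limited). The gripper opens to 85 mm and grips with 20 to 120 N. Pads are 22 mm wide; open, the fingers measure 114 mm over their backs; the gripper's body (76 mm by 85 mm) begins 54 mm behind the grasp point. The pads swing forward as they close: fully open they stand 13 mm farther back than shut.
Start: joints at [1.164, 0.628, 0.038, 1.517, -0.027, 0.996, -0.02], TCP at [217.286, -612.621, 196.213] pointing down, gripper open.
Joint ranges: [-3.06, 3.06], [-0.37, 2.12], [-1.25, 1.32], [0.18, 2.47], [-1.1, 4.24], [0.23, 1.98], [-2.94, 2.94]. Speed limits (rad/s): [2.57, 2.57, 3.14, 3.14, 3.14, 3.14, 3.14].

## Interface

Orientations are given as [roll, pitch, yaw] about the fixed x, y, z axes, in that order (R = Rz(yaw) Ry(pitch) Rx(roll)).
In Python, from cell import read_state, get_image, camera_info, finish_job gives the robot as it stands.
- The arm moves only by the tool play_rows, never from a script. Its argument "deltas" is one flat list of numbers, 7 for each row, row after row: the shift along the tool's x, y, z in mm, then the turn, a rotation vector about the tool's x, y, z in rad, then the opening, from 0 (shut) to 1 (fully open). In form: [dx, dy, dz, ax, ay, az, grip, dx, dy, dz, ax, ay, az, grip, ...]. A call has 1 to 10 rows; each row is the pose to reach, as a shift and turn from the pose commanded when the call began, along the tool's axes at that moment; what a row does not reach only later rows make up. A row lasts 1/8 s, in which the tool goes at most 62.5 mm and 10.7 degrees, less where a joint would pass 70% of its speed; a pose out of reach is approached as far as the arm can. A call with a gripper value outside its range is refused whole. The fingers move at their own pace and stop on an object; the grip force is fixed at half the most. Time passes only in rows, so rows that repeat a pose let the fingers close. It gives the time, the measured TCP pose, the force, the opening and the grip force at its end, in the units of the state.
- read_state(): the state, without advancing time (a new reading comes with each control period).
- get_image(name): name is "side" or "top" or "wrist"; returns the picture (384x512x3 uint8, red, green, blue); there is no depth.
- camera_info(name): a dict with "fx", "fy", "cx", "cy" (pixels), "T" (4x4, takes a point from camera to world coordinates). Camera axes: x right, y down, z forward; pixel columns grow to the right and rows downward; lengths in mm; the calibration is good to about 2 mm. A picture is of the moment at which its call begins: read the wrist's pose just before it. camera_info takes no time and is no camera call; for the wrist camera it gives the pose at the moment of the call.
- finish_job(): hands the job in; it is judged then, once.
The state is a dict: "clock": time; "qpos": joint angles; "qd": joint speeds; "tau": joint torques, N m; "eef_pos": TCP position; "tool_rot": TCP orientation; "force": force on the tool from outside, world axes, zero at the start; "torque": the same for the moment, N m; "width": finger opening in mm; "gripper_force": force on a finger pad.
Only numpy, scipy, OpenCV 4.12 (cv2) and the standard library are available. Lean on these libraries where they do the work, as an engineer would, in place of code of your own. Each camera call takes 0.05 s, during which the arm holds its last target. There are 200 camera calls.

## Working session

There is one attempt and no reset: what is moved stays moved. The work goes in short steps, Python scripts to look and compute and a tool call to move; the robot and the scene stay as the last step left them, time stands still between calls to the robot, and variables do not carry over. Pictures are saved under pics/ and viewed, at most 17 in all, crops included, and the job is handed in when it is done.

Besides the shell and the picture viewer there is one more tool, called after ">>>" as name(argument=value, ...), one argument or row to a line, values as JSON. play_rows: Moves the arm, as the interface text tells. Its arguments: {"type":"object","properties":{"deltas":{"type":"array"}},"required":["deltas"]}

```bash
mkdir -p pics; ls; python3 - <<'E'
from cell import *
import cv2
s=read_state();print(s)
for n in("top","side"):
    im=get_image(n);cv2.imwrite(f"pics/{n}0.png",im[:,:,::-1]);i=camera_info(n);print(n,i)
E
```

```text
pics
{'clock': 0.0, 'qpos': array([ 1.1641845 ,  0.62934021,  0.03843756,  1.51836124, -0.0269884 ,
        0.99626911, -0.02001417]), 'qd': array([-0.00033011, -0.00068887,  0.00038377, -0.00039056,  0.00047761,
        0.00038158,  0.00102904]), 'tau': array([-6.95745930e-04, -5.63395393e+01,  1.22630272e+00, -1.93442899e+01,
        1.11056969e-02,  1.06009954e-02, -1.29961961e-05]), 'eef_pos': array([ 217.06389195, -611.96804448,  195.29504787]), 'tool_rot': array([-3.13973291e+00,  3.11196679e-05,  3.40807700e-01]), 'force': array([-0.09598947, -0.55717653,  0.20070201]), 'torque': array([ 0.00703202,  0.0181829 , -0.02371378]), 'gripper_force': 0.0, 'width': 85.73882622035971}
top {'fx': 381.3009081714836, 'fy': 381.3009081714836, 'cx': 255.67298923939452, 'cy': 191.30209685274713, 'T': array([[ 2.67961249e-03, -9.98919830e-01,  4.63895723e-02,
         4.54885455e+02],
       [-9.99971955e-01, -2.35223429e-03,  7.11030178e-03,
        -2.33072734e+02],
       [-6.99350231e-03, -4.64073241e-02, -9.98898119e-01,
         8.78277644e+02],
       [ 0.00000000e+00,  0.00000000e+00,  0.00000000e+00,
         1.00000000e+00]])}
side {'fx': 491.64742097168295, 'fy': 491.64742097168295, 'cx': 256.46418241049076, 'cy': 188.307298920439, 'T': array([[ 9.37736809e-01,  2.29348627e-01, -2.60861811e-01,
         7.41552568e+02],
       [ 3.47234983e-01, -5.99937324e-01,  7.20765616e-01,
        -8.95265925e+02],
       [ 8.80586739e-03, -7.66468795e-01, -6.42221179e-01,
         6.16973558e+02],
       [ 0.00000000e+00,  0.00000000e+00,  0.00000000e+00,
         1.00000000e+00]])}
```

View pics/top0.png

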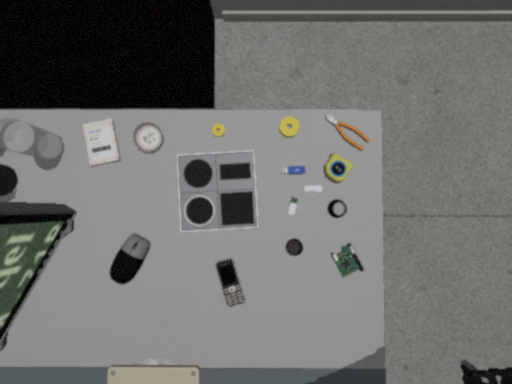

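View pics/side0.png

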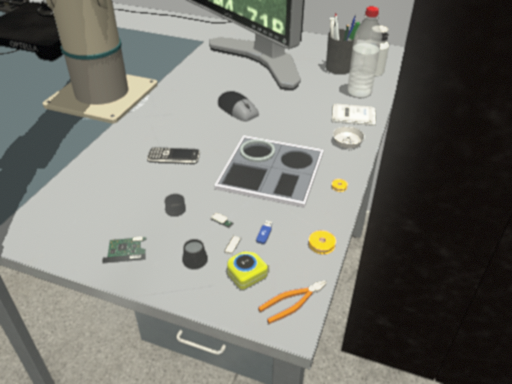

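The top view shows the tray (178–257, 151–231) with cup (199,211), round well (198,173), slot (236,171) and square well (237,208). It also shows the loupe (338,208), tape (338,168), closed stick (293,170), big spool (289,126), dust cap (293,246) and opened stick pieces (293,205)/(313,188).

```bash
cat > h.py <<'E'
import numpy as np,cv2
from cell import *
from scipy.spatial.transform import Rotation as R
def cast(info,uv,z):
    uv=np.atleast_2d(np.float64(uv));d=np.c_[(uv[:,0]-info['cx'])/info['fx'],(uv[:,1]-info['cy'])/info['fy'],np.ones(len(uv))]@info['T'][:3,:3].T
    o=info['T'][:3,3];return (o+d*((z-o[2])/d[:,2])[:,None])[:,:2]
def rot():return R.from_euler('xyz',read_state()['tool_rot'])
def delta(x,y,z,yaw):
    "tool-frame shift & turn to pose pointing down with yaw"
    s=read_state();r=rot();t=R.from_euler('xyz',[np.pi,0,yaw])
    return np.round(r.inv().apply(np.array([x,y,z])-s['eef_pos']),1),np.round((r.inv()*t).as_rotvec(),3)
def blobs(mask,info,z,roi,amin=15):
    m=np.zeros_like(mask);x0,y0,x1,y1=roi;m[y0:y1,x0:x1]=mask[y0:y1,x0:x1]
    for c in cv2.findContours(m,cv2.RETR_EXTERNAL,cv2.CHAIN_APPROX_NONE)[0]:
        if cv2.contourArea(c)<amin: continue
        w=cast(info,c[:,0,:],z).astype(np.float32);M=cv2.moments(w.reshape(-1,1,2));r=cv2.minAreaRect(w)
        print('px',c[:,0].mean(0).round(),'cen',np.round([M['m10']/M['m00'],M['m01']/M['m00']],1),'rect',np.round(r[0],1),np.round(r[1],1),round(r[2],1))
E
python3 - <<'E'
from h import *
i=camera_info('top');im=cv2.imread('pics/top0.png');h=cv2.cvtColor(im,cv2.COLOR_BGR2HSV)
g=im.max(2);dark=(g<60).astype(np.uint8);yel=cv2.inRange(h,(20,120,80),(45,255,255));blue=cv2.inRange(h,(105,110,40),(130,255,255))
print('wells');blobs(dark,i,5,(180,153,256,230),100)
print('rim');blobs(cv2.inRange(g,150,255),i,12,(172,146,264,236),50)
print('loupe');blobs(dark,i,17,(322,192,356,224))
print('cap');blobs(dark,i,20,(280,235,305,260))
print('spool');blobs(yel,i,10,(200,110,305,142))
print('tape');blobs(yel,i,25,(320,148,358,186))
print('usb');blobs(blue,i,7,(275,160,310,180),5)
cv2.imwrite('pics/z.png',cv2.resize(im[145:265,170:370],(800,480),interpolation=cv2.INTER_CUBIC))
E
```

```text
wells
px [199. 210.] cen [452.  -97.4] rect [452.3 -97.2] [55. 55.] 0.5
px [237. 208.] cen [ 457.2 -183.6] rect [ 457.  -183.6] [70.  70.4] 3.5
px [235. 171.] cen [ 542.1 -178.5] rect [ 542.2 -178.4] [31.5 66.2] 3.7
px [198. 173.] cen [537.1 -93.3] rect [537.3 -94. ] [60. 60.] 0.1
rim
px [214. 191.] cen [ 501.8 -144.1] rect [ 497.3 -139.5] [202.9 208.2] 0.1
loupe
px [333. 209.] cen [ 458.2 -398.5] rect [ 457.3 -401.8] [36.5 23.7] 3.2
cap
px [294. 247.] cen [ 370.7 -312.9] rect [ 370.2 -313. ] [33.8 32. ] 26.6
spool
px [218. 130.] cen [ 637.1 -139.6] rect [ 637.2 -138.8] [25.5 25.3] 0.1
px [289. 126.] cen [ 645.  -302.7] rect [ 644.4 -303. ] [41.3 44. ] 90.0
tape
px [332. 169.] cen [ 543.1 -395.9] rect [ 546. -399.] [58.9 33.3] 16.5
usb
px [296. 170.] cen [ 544.8 -319.1] rect [ 544.4 -320.3] [13.8 34.4] 0.1
```

View pics/z.png

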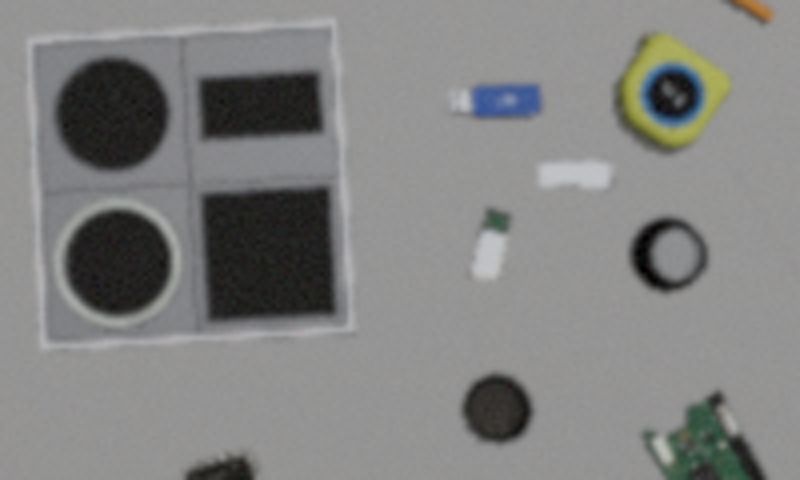

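```bash
python3 - <<'E'
from h import *
print(delta(490,-380,300,0))
i=camera_info('wrist');print(rot().inv().apply(i['T'][:3,3]-read_state()['eef_pos']),rot().inv().as_matrix()@i['T'][:3,:3],i['fx'])
E
```

```text
(array([ 334.8, -127.7, -104.4]), array([-0.002,  0.   ,  0.341]))
[  74.66500997    0.22631806 -178.2365595 ] [[ 3.49083711e-04 -9.56428760e-01 -2.91965590e-01]
 [ 9.99999757e-01  5.10138762e-04 -4.75493560e-04]
 [ 6.03718681e-04 -2.91965353e-01  9.56428705e-01]] 306.5637717853184
```

>>> play_rows(
  deltas=[0,0,-50,0,0,0,1,40,-15,-100,0,0,0.1,1,90,-35,-105,0,0,0.2,1,145,-55,-105,0,0,0.34,1,200,-75,-105,0,0,0.34,1,255,-97,-105,0,0,0.34,1,310,-118,-105,0,0,0.34,1,335,-128,-105,0,0,0.34,1,335,-128,-105,0,0,0.34,1,335,-128,-105,0,0,0.34,1],
)

```text
clock: 1.35
eef_pos: [488.8, -381.3, 300.9]
tool_rot: [3.141, 0.002, -0.001]
force: [-0.1, 0.3, -0.3]
width: 85.2
gripper_force: 0.0
```

```bash
python3 - <<'E'
from h import *
import pickle
i=camera_info('wrist');im=get_image('wrist');cv2.imwrite('pics/w0.png',im[:,:,::-1]);pickle.dump(i,open('w0.pkl','wb'))
s=read_state();print(s['eef_pos'],s['tool_rot'])
E
```

```text
[ 488.52536859 -381.63190234  301.04819177] [ 3.14081204e+00  1.32222122e-03 -1.93041520e-03]
```

View pics/w0.png

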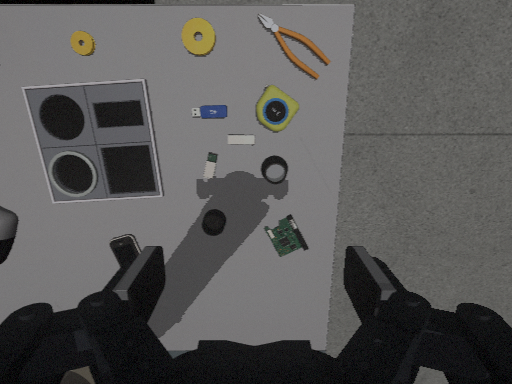

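The wrist view shows the spool (198,37), stick (211,112), tape (276,108), loupe (274,170), tray (25–160, 80–203), cap (214,222) and opened stick (210,165). There is a plain white bar at (241,139).

```bash
python3 - <<'E'
from h import *
import pickle
i=pickle.load(open('w0.pkl','rb'));im=cv2.imread('pics/w0.png');h=cv2.cvtColor(im,cv2.COLOR_BGR2HSV);g=im.max(2)
dark=(g<52).astype(np.uint8);yel=cv2.inRange(h,(20,110,60),(45,255,255));blue=cv2.inRange(h,(105,110,30),(130,255,255))
k=np.ones((5,5),np.uint8)
print('wells');blobs((g<60).astype(np.uint8),i,5,(25,82,160,200),100)
print('loupe');blobs(cv2.morphologyEx(dark,cv2.MORPH_CLOSE,k),i,17,(256,150,296,192))
print('spool');blobs(yel,i,10,(175,10,225,62))
nb=((h[:,:,1]>60)|(g<60)).astype(np.uint8)
print('tape');blobs(cv2.morphologyEx(yel,cv2.MORPH_CLOSE,np.ones((9,9),np.uint8)),i,28,(250,80,306,136))
print('usb');blobs(blue,i,7,(185,100,235,125),5)
print('usbplug');blobs((g>165).astype(np.uint8),i,5,(186,102,204,122),5)
cv2.imwrite('pics/w0c.png',np.hstack([cv2.resize(im[75:195,185:305],(600,600),interpolation=cv2.INTER_CUBIC)]))
E
```

```text
wells
px [ 71. 174.] cen [450.4 -93.3] rect [450.6 -92.9] [59.7 59.2] 79.1
px [128. 169.] cen [ 456.5 -183. ] rect [ 455.9 -183. ] [75.7 74.3] 3.3
px [118. 114.] cen [ 541.8 -178. ] rect [ 542.  -177.9] [36.6 70. ] 3.6
px [ 61. 117.] cen [536.7 -92.2] rect [536.5 -92.1] [65.4 64.4] 90.0
loupe
px [274. 169.] cen [ 458.9 -412.5] rect [ 458.6 -412.3] [42.6 37.1] 0.4
spool
px [198.  36.] cen [ 645.7 -304.4] rect [ 645.4 -304. ] [44.4 46.5] 87.8
tape
px [275. 109.] cen [ 549.3 -412.3] rect [ 548.4 -411.4] [52.1 51.2] 56.8
usb
px [213. 111.] cen [ 545.6 -321. ] rect [ 545.8 -321.1] [37.7 17.3] 90.0
usbplug
```

View pics/w0c.png

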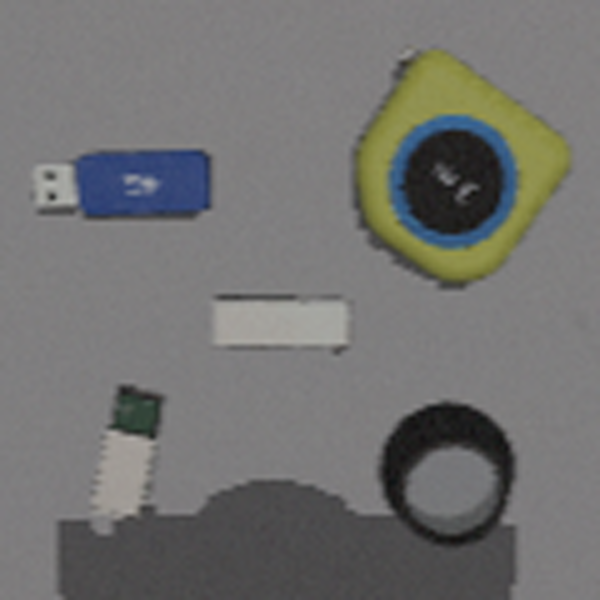

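```bash
python3 - <<'E'
from h import *
import pickle
t=camera_info('top');w=pickle.load(open('w0.pkl','rb'))
# loupe: outer ring centre (foot) in both views, 43mm circle
print(cast(t,[337,208.5],12), cast(w,[185+448/5,75+465/5],6), cast(w,[185+450/5,75+475/5],17))
s=read_state();print(s['eef_pos'],s['tool_rot'])
print(delta(459,-412.5,70,0),delta(459,-412.5,14,0))
E
```

```text
[[ 456.53300095 -411.3242471 ]] [[ 458.85007341 -413.89398143]] [[ 458.14122286 -413.81397185]]
[ 488.52536859 -381.63190234  301.04819177] [ 3.14081204e+00  1.32222122e-03 -1.93041520e-03]
(array([-29.2,  30.7, 231.1]), array([ 0.001,  0.001, -0.002])) (array([-29.1,  30.7, 287.1]), array([ 0.001,  0.001, -0.002]))
```

>>> play_rows(
  deltas=[-15,15,60,0,0,0,0.9,-30,31,120,0,0,0,0.9,-30,31,180,0,0,0,0.9,-30,31,230,0,0,0,0.9,-30,31,260,0,0,0,0.9,-30,31,275,0,0,0,0.9,-30,31,285,0,0,0,0.9,-30,31,286,0,0,0,0.9,-30,31,286,0,0,0,0.9],
)

```text
clock: 2.52
eef_pos: [460.9, -411.7, 16.3]
tool_rot: [3.14, -0.002, 0.001]
force: [-0.6, -0.1, 0.6]
width: 77.2
gripper_force: 0.0
```

>>> play_rows(
  deltas=[0,0,0,0,0,0,0.3,0,0,0,0,0,0,0.3,0,0,0,0,0,0,0.3,0,0,0,0,0,0,0.3,0,0,0,0,0,0,0.3,0,0,0,0,0,0,0.3],
)

```text
clock: 3.28
eef_pos: [460.2, -411.0, 15.2]
tool_rot: [-3.142, 0.0, 0.001]
force: [0.2, -0.2, 0.4]
width: 25.7
gripper_force: 0.0
```

```bash
python3 - <<'E'
from h import *
a=get_image('wrist');b=get_image('side')
cv2.imwrite('pics/c1.png',np.hstack([cv2.resize(a,(400,300)),cv2.resize(b[200:320,120:280],(400,300))])[:,:,::-1])
E
```

```text
(no output)
```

View pics/c1.png

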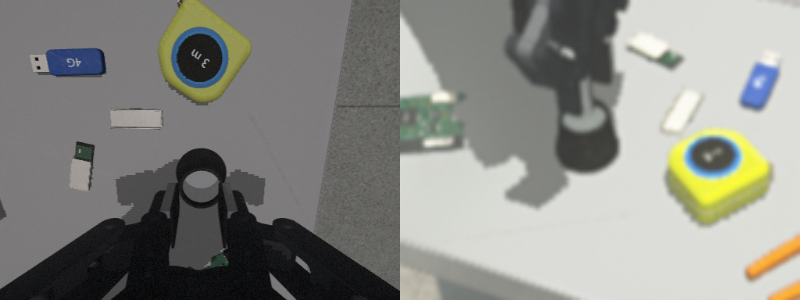

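```bash
python3 - <<'E'
from h import *
i=camera_info('wrist');s=read_state();print(s['eef_pos'],s['width'])
a=get_image('wrist');cv2.imwrite('pics/c2.png',cv2.resize(a[170:384,150:370],(780,600))[:,:,::-1])
print(cast(i,[[202*1.28,188*1.28],[203*1.28,165*1.28]],34))
print(cast(i,[[202*1.28,178*1.28]],10))
E
```

```text
[ 460.24434059 -411.0366821    15.19059267] 25.58492524873968
[[ 457.51530692 -413.77144889]
 [ 475.43265525 -414.3834413 ]]
[[ 454.97193896 -414.11753455]]
```

View pics/c2.png

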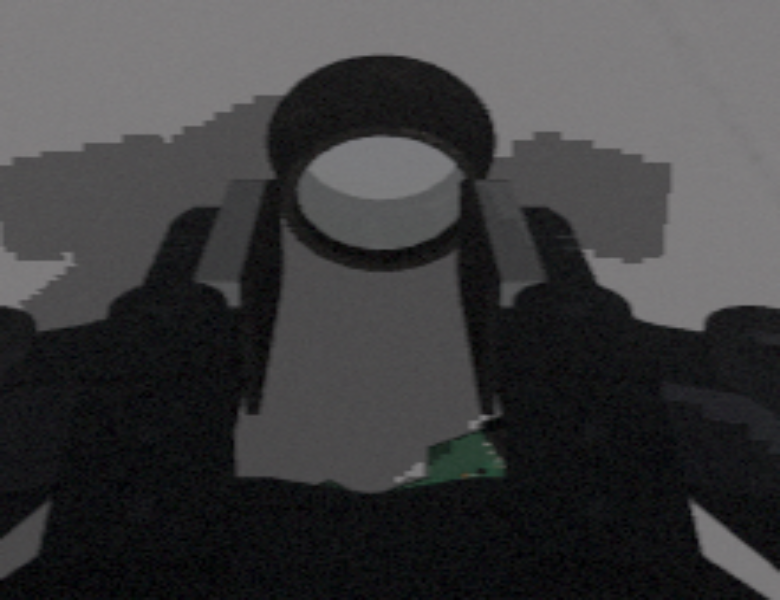

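The pads straddle the narrower neck of the loupe (lens at (380,200) in the crop) and are just short of contact, so I will close further.

>>> play_rows(
  deltas=[0,0,0,0,0,0,0,0,0,0,0,0,0,0,0,0,0,0,0,0,0,0,0,0,0,0,0,0],
)

```text
clock: 3.92
eef_pos: [460.3, -411.0, 15.2]
tool_rot: [-3.142, -0.0, 0.001]
force: [0.2, 0.4, 0.0]
width: 0.3
gripper_force: 0.0
```

```bash
python3 - <<'E'
from h import *
a=get_image('wrist');b=get_image('side')
cv2.imwrite('pics/c3.png',np.hstack([cv2.resize(a[170:384,150:370],(400,400)),cv2.resize(b[200:300,140:240],(400,400))])[:,:,::-1])
E
```

```text
(no output)
```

View pics/c3.png

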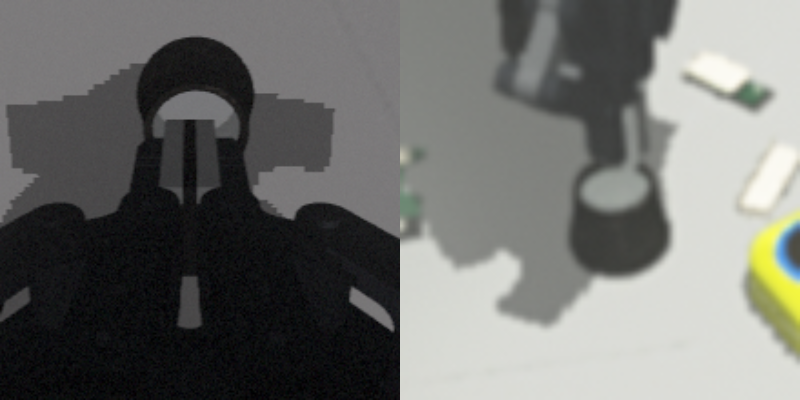

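```bash
python3 - <<'E'
from h import *
for n in('side','wrist'):
    i=camera_info(n)
    for z in(0,15,30,45,60):
        p=i['T'][:3,:3].T@(np.array([460.3,-411,z])-i['T'][:3,3]);print(n,z,np.round([i['fx']*p[0]/p[2]+i['cx'],i['fy']*p[1]/p[2]+i['cy']],1),p[2].round())
i=camera_info('side')
# loupe foot centre & lens centre in side crop -> full px
print('foot',cast(i,[[140+220/4,200+240/4]],0),'lens',cast(i,[[140+215/4,200+188/4]],34))
i=camera_info('wrist')
k=220/400
print('lens',cast(i,[[150+196*k,170+120*214/400]],34),'foot',cast(i,[[150+196*k,170+85*214/400]],5))
E
```

```text
side 0 [195.8 259.1] 819.0
side 15 [195.2 252.9] 809.0
side 30 [194.5 246.7] 799.0
side 45 [193.8 240.2] 790.0
side 60 [193.1 233.6] 780.0
wrist 0 [253.8 214.6] 207.0
wrist 15 [253.7 223.2] 193.0
wrist 30 [253.7 233.2] 178.0
wrist 45 [253.7 245. ] 164.0
wrist 60 [253.6 259. ] 149.0
foot [[ 459.94309111 -413.28966043]] lens [[ 461.42890809 -415.41947254]]
lens [[ 461.52825292 -413.32736072]] foot [[ 461.61011002 -413.66086994]]
```

Both views put the shut fingertips at about z=35–40, above the loupe, though the TCP reads 15. I will find the true tip height by touching the bare table with shut fingers.

>>> play_rows(
  deltas=[0,0,-50,0,0,0,0,-50,0,-50,0,0,0,0,-60,0,-20,0,0,0,0,-60,0,0,0,0,0,0,-60,0,3,0,0,0,0,-60,0,6,0,0,0,0,-60,0,8,0,0,0,0,-60,0,8,0,0,0,0],
)

```text
clock: 5.03
eef_pos: [400.7, -411.3, 7.6]
tool_rot: [3.141, -0.001, 0.001]
force: [1.0, 0.8, 0.3]
width: 0.1
gripper_force: 0.0
```

```bash
python3 - <<'E'
from h import *
s=read_state();print(s['eef_pos'],s['force'])
a=get_image('wrist');b=get_image('side')
cv2.imwrite('pics/c4.png',np.hstack([cv2.resize(a[170:384,150:370],(400,400)),cv2.resize(b[200:300,130:230],(400,400))])[:,:,::-1])
i=camera_info('side')
for z in(0,15,30):
        p=i['T'][:3,:3].T@(np.array([s['eef_pos'][0],s['eef_pos'][1],z])-i['T'][:3,3]);q=np.array([i['fx']*p[0]/p[2]+i['cx'],i['fy']*p[1]/p[2]+i['cy']]);print(z,(q-[130,200])*4+[400,0])
E
```

```text
[ 400.6506106  -411.26593153    7.61262391] [0.98808396 0.7532803  0.2576455 ]
0 [535.54070618 199.2518752 ]
15 [531.52846317 174.70014694]
30 [527.42134095 149.56783361]
```

View pics/c4.png

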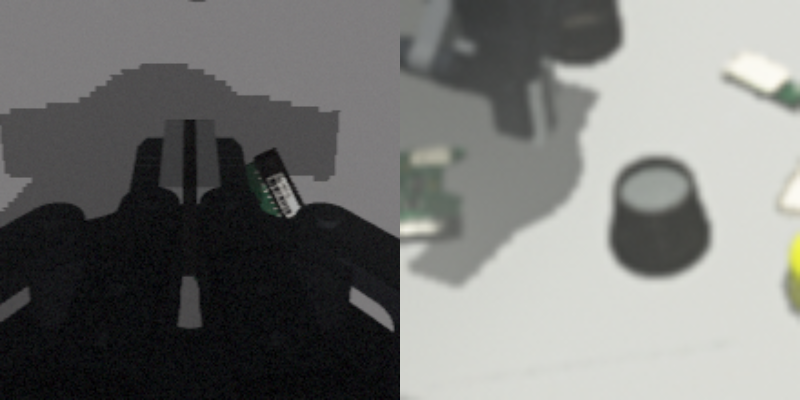

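The side view has the tips at (530,138), about z=36 against a reading of 7.6, so the real tips end about 28 mm short of the stated TCP. I will creep down to confirm.

>>> play_rows(
  deltas=[0,0,10,0,0,0,0,0,0,18,0,0,0,0,0,0,20,0,0,0,0,0,0,22,0,0,0,0,0,0,22,0,0,0,0],
)

```text
clock: 5.75
eef_pos: [400.3, -411.1, -14.9]
tool_rot: [-3.142, 0.0, 0.001]
force: [-0.1, 0.1, 0.4]
width: -0.0
gripper_force: 0.0
```

>>> play_rows(
  deltas=[0,0,2,0,0,0,0,0,0,3,0,0,0,0,0,0,3,0,0,0,0],
)

```text
clock: 6.12
eef_pos: [400.3, -411.1, -17.8]
tool_rot: [-3.142, -0.0, 0.001]
force: [-0.1, -0.9, -0.2]
width: -0.1
gripper_force: 0.0
```

>>> play_rows(
  deltas=[0,0,2,0,0,0,0,0,0,4,0,0,0,0,0,0,4,0,0,0,0],
)

```text
clock: 6.5
eef_pos: [400.1, -410.9, -22.0]
tool_rot: [-3.141, 0.0, 0.001]
force: [0.1, -0.0, 0.0]
width: -0.1
gripper_force: 0.0
```

>>> play_rows(
  deltas=[0,0,2,0,0,0,0,0,0,3,0,0,0,0,0,0,3,0,0,0,0],
)

```text
clock: 6.88
eef_pos: [400.2, -411.0, -24.9]
tool_rot: [-3.141, 0.0, 0.001]
force: [0.6, 1.1, -0.1]
width: -0.4
gripper_force: 0.0
```

>>> play_rows(
  deltas=[0,0,2,0,0,0,0,0,0,2,0,0,0,0,0,0,2,0,0,0,0],
)

```text
clock: 7.25
eef_pos: [400.3, -411.1, -26.8]
tool_rot: [-3.142, -0.0, 0.001]
force: [-0.4, 0.7, 0.2]
width: -0.5
gripper_force: 0.0
```

>>> play_rows(
  deltas=[0,0,1,0,0,0,0,0,0,2,0,0,0,0,0,0,2,0,0,0,0],
)

```text
clock: 7.62
eef_pos: [400.2, -411.0, -28.9]
tool_rot: [-3.141, 0.0, 0.001]
force: [-0.2, 0.2, 0.3]
width: 0.2
gripper_force: 0.0
```

>>> play_rows(
  deltas=[0,0,1,0,0,0,0,0,0,2,0,0,0,0,0,0,2,0,0,0,0],
)

```text
clock: 8.0
eef_pos: [400.2, -411.0, -30.9]
tool_rot: [-3.141, 0.0, 0.001]
force: [-0.6, 0.2, -0.3]
width: -0.2
gripper_force: 0.0
```

>>> play_rows(
  deltas=[0,0,1,0,0,0,0,0,0,2,0,0,0,0,0,0,2,0,0,0,0],
)

```text
clock: 8.38
eef_pos: [400.2, -411.0, -32.9]
tool_rot: [-3.141, 0.0, 0.001]
force: [-0.3, -0.8, 0.7]
width: 0.1
gripper_force: 0.0
```

```bash
python3 - <<'E'
from h import *
s=read_state();print(s['eef_pos'],s['force'])
a=get_image('wrist');b=get_image('side')
cv2.imwrite('pics/c5.png',np.hstack([cv2.resize(a[170:384,150:370],(400,400)),cv2.resize(b[200:300,130:230],(400,400))])[:,:,::-1])
i=camera_info('side')
for z in(0,15):
        p=i['T'][:3,:3].T@(np.array([s['eef_pos'][0],s['eef_pos'][1],z])-i['T'][:3,3]);q=np.array([i['fx']*p[0]/p[2]+i['cx'],i['fy']*p[1]/p[2]+i['cy']]);print(z,(q-[130,200])*4+[400,0])
E
```

```text
[ 400.19265126 -411.01637814  -32.88398603] [-0.28878437 -0.77416396  0.66892102]
0 [534.86555979 198.56312887]
15 [530.84688651 174.0122667 ]
```

View pics/c5.png

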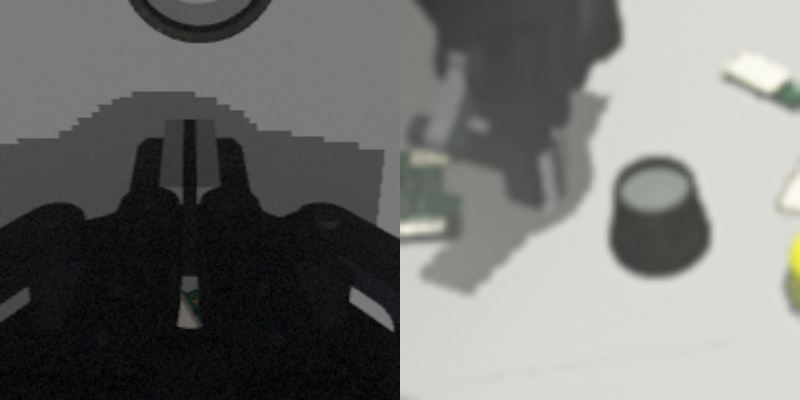

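The tips are now at about (530,205) in the side crop, nearly on the table.

>>> play_rows(
  deltas=[0,0,1,0,0,0,0,0,0,2,0,0,0,0,0,0,2,0,0,0,0],
)

```text
clock: 8.85
eef_pos: [400.3, -411.1, -34.9]
tool_rot: [-3.142, 0.0, 0.001]
force: [0.5, 0.3, -0.4]
width: 0.1
gripper_force: 0.0
```

>>> play_rows(
  deltas=[0,0,1,0,0,0,0,0,0,2,0,0,0,0,0,0,2,0,0,0,0],
)

```text
clock: 9.22
eef_pos: [400.3, -411.1, -35.0]
tool_rot: [3.141, -0.0, 0.001]
force: [-2.4, 1.8, 15.5]
width: -0.0
gripper_force: 7.8
```

Contact is at reported z=−35, so the true tip height is the reading plus 35 mm with the fingers shut, and higher when open. Now the loupe.

>>> play_rows(
  deltas=[0,0,-30,0,0,0,0.3,0,0,-65,0,0,0,0.9,30,2,-65,0,0,0,0.9,60,2,-65,0,0,0,0.9,60,2,-50,0,0,0,0.9,60,2,-25,0,0,0,0.9,60,2,6,0,0,0,0.9,60,2,11,0,0,0,0.9,60,2,13,0,0,0,0.9,60,2,13,0,0,0,0.9],
)

```text
clock: 10.48
eef_pos: [459.5, -414.2, -45.1]
tool_rot: [3.14, -0.001, 0.0]
force: [-5.8, 4.6, 39.0]
width: 76.8
gripper_force: 19.5
```

I went one sign too low: 39 N on the table, harmless. Raising to −24 and gripping.

>>> play_rows(
  deltas=[0,0,-15,0,0,0,0.9,0,0,-28,0,0,0,0.8,0,0,-28,0,0,0,0.4,0,0,-28,0,0,0,0.2,0,0,-28,0,0,0,0.2,0,0,-28,0,0,0,0.2,0,0,-28,0,0,0,0.2],
)

```text
clock: 11.35
eef_pos: [459.9, -413.0, -21.7]
tool_rot: [-3.141, 0.001, 0.001]
force: [-0.6, 0.1, 8.3]
width: 35.4
gripper_force: 58.7
```

>>> play_rows(
  deltas=[0,0,-30,0,0,0,0.2,0,0,-65,0,0,0,0.2,-2,-55,-65,0,0,0,0.2,-4,-110,-65,0,0,0,0.2,-6,-165,-65,0,0,0,0.2,-8,-220,-65,0,0,0,0.2,-8,-275,-65,0,0,0,0.2,-8,-315,-65,0,0,0,0.2,-8,-315,-65,0,0,0,0.2,-8,-315,-65,0,0,0,0.2],
)

```text
clock: 12.6
eef_pos: [451.9, -98.7, 42.8]
tool_rot: [3.141, 0.001, 0.001]
force: [-0.2, 0.5, -0.8]
width: 35.1
gripper_force: 59.4
```

```bash
python3 - <<'E'
from h import *
s=read_state();print(s['eef_pos'],s['tool_rot'],s['width'],s['qpos'].round(2))
a=get_image('wrist');b=get_image('side')
cv2.imwrite('pics/c6.png',np.hstack([cv2.resize(a,(400,300)),cv2.resize(b[80:230,180:380],(400,300))])[:,:,::-1])
print(delta(451.5,-97.5,-16.5,0))
E
```

```text
[451.86674255 -98.67586053  42.79969827] [3.14095589e+00 6.04800719e-04 6.21653189e-04] 35.12107878737992 [ 0.08  0.64  0.11  2.16 -0.19  0.35 -1.23]
(array([-0.4, -2.1, 59.5]), array([ 0.001,  0.   , -0.001]))
```

View pics/c6.png

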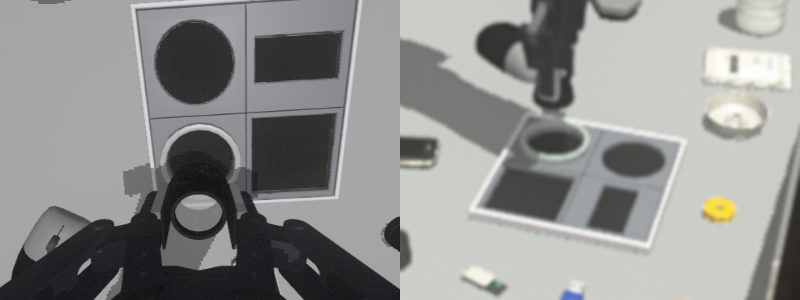

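The loupe is held upright above the cup (ring at about (198,160), left panel).

>>> play_rows(
  deltas=[0,-1,25,0,0,0,0.2,0,-2,45,0,0,0,0.2,0,-2,54,0,0,0,0.2,0,-2,57,0,0,0,0.2,0,-2,58,0,0,0,0.2,0,-2,58,0,0,0,0.2],
)

```text
clock: 13.45
eef_pos: [452.1, -96.8, -14.8]
tool_rot: [3.141, -0.0, -0.0]
force: [1.0, 0.0, -0.2]
width: 34.5
gripper_force: 59.4
```

>>> play_rows(
  deltas=[0,0,2,0,0,0,0.2,0,0,2,0,0,0,0.2,0,0,2,0,0,0,0.45,0,0,2,0,0,0,0.6,0,0,2,0,0,0,0.65,0,0,2,0,0,0,0.65,0,0,-20,0,0,0,0.7,0,0,-55,0,0,0,0.8,0,0,-100,0,0,0,0.8],
)

```text
clock: 14.58
eef_pos: [451.2, -95.9, 85.8]
tool_rot: [-3.141, 0.002, 0.001]
force: [0.2, -0.5, -0.9]
width: 68.5
gripper_force: 0.0
```

>>> play_rows(
  deltas=[0,0,-50,0,0,0,0.9,15,60,-64,0,0,0,0.9,30,120,-64,0,0,0,0.9,40,180,-64,0,0,0,0.9,50,240,-64,0,0,0,0.9,50,300,-64,0,0,0,0.9,50,300,-64,0,0,0,0.9,50,300,-64,0,0,0,0.9],
)

```text
clock: 15.58
eef_pos: [501.9, -395.1, 148.6]
tool_rot: [-3.14, 0.001, 0.0]
force: [0.6, 0.3, 0.2]
width: 77.0
gripper_force: 0.0
```

```bash
python3 - <<'E'
from h import *
import pickle
i=camera_info('wrist');im=get_image('wrist')[:,:,::-1].copy();cv2.imwrite('pics/w1.png',im);pickle.dump(i,open('w1.pkl','wb'))
s=read_state();print(s['eef_pos'])
h=cv2.cvtColor(im,cv2.COLOR_BGR2HSV);yel=cv2.inRange(h,(20,100,50),(45,255,255));yel=cv2.morphologyEx(yel,cv2.MORPH_CLOSE,np.ones((9,9),np.uint8))
blobs(yel,i,29,(200,0,512,300),300)
blue=cv2.inRange(h,(105,110,30),(130,255,255));blobs(blue,i,9,(0,0,300,300),100)
t=camera_info('top');b=get_image('top')
cv2.imwrite('pics/w1v.png',np.hstack([cv2.resize(im,(480,360)),cv2.resize(b[145:235,172:262,::-1],(320,360))]))
E
```

```text
[ 502.44116892 -394.07905177  148.72886191]
px [272. 127.] cen [ 549.7 -412.4] rect [ 549.2 -411. ] [52.7 51.2] 55.6
px [182. 130.] cen [ 545.9 -321.4] rect [ 545.9 -321.4] [17.4 39.5] 2.2
px [272. 131.] cen [ 544.6 -412.7] rect [ 544.3 -412.8] [37.3 35.9] 0.0
```

View pics/w1v.png

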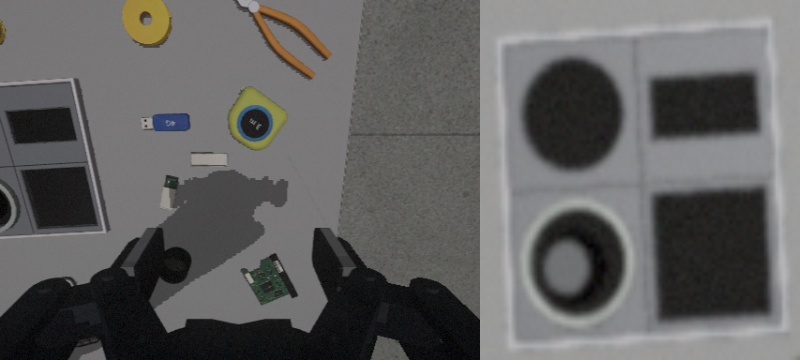

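The loupe sits centred in the cup. Next I need the tape's heading from its straight edges.

```bash
python3 - <<'E'
from h import *
import pickle
i=pickle.load(open('w1.pkl','rb'));im=cv2.imread('pics/w1.png');h=cv2.cvtColor(im,cv2.COLOR_BGR2HSV)
yel=cv2.inRange(h,(20,100,50),(45,255,255));yel=cv2.morphologyEx(yel,cv2.MORPH_CLOSE,np.ones((9,9),np.uint8))[:180];yel[:,:235]=0;yel[:,320:]=0
c=max(cv2.findContours(yel,0,1)[0],key=cv2.contourArea)
w=cast(i,c[:,0],29).astype(np.float32)
p=cv2.approxPolyDP(w.reshape(-1,1,2),2.5,True)[:,0]
for a,b in zip(p,np.roll(p,-1,0)): print(a.round(1),np.linalg.norm(b-a).round(1),np.degrees(np.arctan2(*(b-a)[::-1])).round(1))
print(delta(549,-412,0,0))
for A in (50,52,54,56,58):
    t=np.radians(A);u=w@[np.cos(t),np.sin(t)];v=w@[-np.sin(t),np.cos(t)];print(A,np.ptp(u),np.ptp(v),(u.max()+u.min())/2,(v.max()+v.min())/2, (np.array([[np.cos(t),-np.sin(t)],[np.sin(t),np.cos(t)]])@[(u.max()+u.min())/2,(v.max()+v.min())/2]).round(1))
E
```

```text
[ 581.7 -405. ] 6.1 115.6
[ 579.  -399.5] 22.5 147.2
[ 560.1 -387.3] 16.0 172.7
[ 544.2 -385.3] 16.8 -149.1
[ 529.8 -393.9] 18.5 -122.0
[ 520.  -409.7] 7.9 -89.9
[ 520.  -417.5] 14.5 -52.3
[ 528.8 -429. ] 26.4 -33.4
[ 550.9 -443.5] 5.6 2.8
[ 556.4 -443.2] 45.8 56.6
(array([ 46.2,  18.7, 148.9]), array([-0.002,  0.   ,  0.003]))
50 55.22836381121298 52.98721751291225 38.521019952300904 -685.5567399617009 [ 549.9 -411.2]
52 54.34740196037404 52.39803550434419 14.479102296839898 -686.2134614113716 [ 549.7 -411.1]
54 53.40022617182201 51.745014560812706 -9.580455914435026 -686.0341374613928 [ 549.4 -411. ]
56 52.66528781389614 51.29683535681909 -33.76699050620551 -685.152929124911 [ 549.1 -411.1]
58 52.785212418410836 52.01276832813812 -58.07615618439309 -683.6259371817873 [ 549.  -411.5]
```

>>> play_rows(
  deltas=[12,5,30,0,0,0.15,0.95,25,10,60,0,0,0.3,0.95,40,15,80,0,0,0.45,0.95,52,19,100,0,0,0.583,0.95,52,19,130,0,0,0.583,0.95,52,19,155,0,0,0.583,0.95,52,19,170,0,0,0.583,0.95,52,19,176,0,0,0.583,0.95,52,19,178,0,0,0.583,0.95,52,19,178,0,0,0.583,0.95],
)

```text
clock: 16.92
eef_pos: [554.8, -415.3, -27.9]
tool_rot: [3.142, -0.001, -0.582]
force: [-0.8, -0.6, 0.5]
width: 81.1
gripper_force: 0.0
```

>>> play_rows(
  deltas=[0,0,0,0,0,0,0.7,0,0,0,0,0,0,0.5,0,0,0,0,0,0,0.4,0,0,0,0,0,0,0.4,0,0,0,0,0,0,0.4],
)

```text
clock: 17.55
eef_pos: [554.8, -415.7, -27.7]
tool_rot: [3.141, -0.002, -0.582]
force: [-0.2, 0.8, 6.2]
width: 52.7
gripper_force: 65.3
```

```bash
python3 - <<'E'
from h import *
print(delta(463.5,-182.8,-24,0.06))
E
```

```text
(array([-204.4, -144.3,   -4.1]), array([ 0.001, -0.002, -0.642]))
```

>>> play_rows(
  deltas=[0,0,-35,0,0,0,0.4,-5,-5,-65,0,0,-0.05,0.4,-45,-32,-68,0,0,-0.2,0.4,-90,-64,-68,0,0,-0.35,0.4,-135,-96,-68,0,0,-0.5,0.4,-180,-126,-68,0,0,-0.642,0.4,-204,-144,-68,0,0,-0.642,0.4,-204,-144,-68,0,0,-0.642,0.4,-204,-144,-68,0,0,-0.642,0.4],
)

```text
clock: 18.68
eef_pos: [463.7, -183.5, 39.3]
tool_rot: [3.14, -0.001, 0.059]
force: [0.8, -0.3, -0.7]
width: 52.6
gripper_force: 64.6
```

```bash
python3 - <<'E'
from h import *
s=read_state();print(s['eef_pos'],s['tool_rot'],s['width'],s['qpos'].round(2))
a=get_image('wrist')
cv2.imwrite('pics/c7.png',cv2.resize(a,(480,360))[:,:,::-1])
print(delta(463.5,-182.8,-24,0.06))
E
```

```text
[ 463.70302457 -183.47991684   39.34801424] [ 3.14030567e+00 -9.24852990e-04  5.94425588e-02] 52.56597473102734 [ 0.09  0.7   0.34  2.07 -0.52  0.45 -0.68]
(array([-0.2, -1.2, 63.3]), array([ 0.001, -0.001, -0.001]))
```

View pics/c7.png

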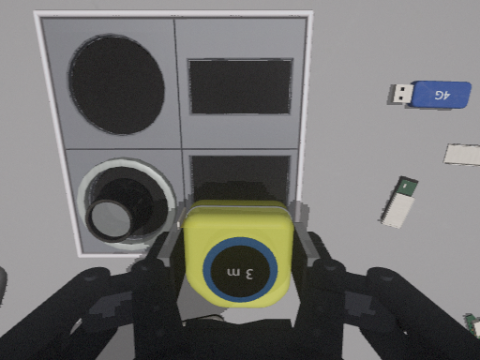

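The tape is square to its well.

>>> play_rows(
  deltas=[0,-1,25,0,0,0,0.4,0,-1,48,0,0,0,0.4,0,-1,57,0,0,0,0.4,0,-1,61,0,0,0,0.4,0,-1,62,0,0,0,0.4,0,-1,62,0,0,0,0.4],
)

```text
clock: 19.48
eef_pos: [463.4, -181.8, -22.3]
tool_rot: [3.141, -0.001, 0.06]
force: [-0.4, 0.5, -1.3]
width: 52.8
gripper_force: 64.6
```

>>> play_rows(
  deltas=[0,0,1,0,0,0,0.4,0,0,1,0,0,0,0.69,0,0,1,0,0,0,0.69,0,0,1,0,0,0,0.69,0,0,-20,0,0,0,0.69,0,0,-60,0,0,0,0.7,0,0,-110,0,0,0,0.8,0,0,-110,0,0,0,0.8],
)

```text
clock: 20.48
eef_pos: [465.4, -182.6, 90.3]
tool_rot: [3.139, -0.006, 0.06]
force: [-0.8, 0.1, -0.5]
width: 68.5
gripper_force: 0.0
```

```bash
python3 - <<'E'
from h import *
s=read_state();print(s['eef_pos'])
i=camera_info('wrist');a=get_image('wrist')[:,:,::-1].copy()
cv2.imwrite('pics/w2.png',a)
h=cv2.cvtColor(a,cv2.COLOR_BGR2HSV)
yel=cv2.morphologyEx(cv2.inRange(h,(20,100,50),(45,255,255)),cv2.MORPH_CLOSE,np.ones((9,9),np.uint8));blobs(yel,i,34,(150,100,400,384),300)
print(delta(560,-290,100,0))
E
```

```text
[ 465.40394142 -182.62391776   90.34011076]
px [253. 199.] cen [ 461.2 -182. ] rect [ 460.2 -181.4] [55.3 53.5] 3.4
(array([ 89.2, 113.9, -10.9]), array([ 0.001, -0.003,  0.06 ]))
```

>>> play_rows(
  deltas=[30,38,-10,0,0,0.03,0.9,60,76,-10,0,0,0.06,0.9,90,114,-10,0,0,0.06,0.9,90,114,-10,0,0,0.06,0.9,90,114,-10,0,0,0.06,0.9],
)

```text
clock: 21.15
eef_pos: [558.0, -288.7, 95.5]
tool_rot: [-3.139, 0.003, -0.001]
force: [0.5, 0.4, -0.8]
width: 76.8
gripper_force: 0.0
```

```bash
python3 - <<'E'
from h import *
s=read_state();print(s['eef_pos'],s['tool_rot'])
i=camera_info('wrist');a=get_image('wrist')[:,:,::-1].copy()
cv2.imwrite('pics/w3.png',a)
h=cv2.cvtColor(a,cv2.COLOR_BGR2HSV)
print('spool');blobs(cv2.inRange(h,(18,100,50),(45,255,255)),i,12,(0,0,512,384),300)
print('usb');blobs(cv2.inRange(h,(105,110,30),(130,255,255)),i,9,(0,0,512,384),100)
cv2.imwrite('pics/w3v.png',cv2.resize(a,(640,480)))
E
```

```text
[ 558.02510205 -288.72171353   95.48689993] [-3.13914691e+00  3.24652234e-03 -6.38044116e-04]
spool
px [76. 91.] cen [ 638.4 -144.2] rect [ 638.3 -144.4] [33.7 29.3] 90.0
px [273.  80.] cen [ 646.  -304.2] rect [ 646.3 -303.9] [45.1 45.3] 90.0
usb
px [289. 197.] cen [ 546.8 -320.3] rect [ 546.8 -320.5] [18.1 38.5] 0.0
```

View pics/w3v.png

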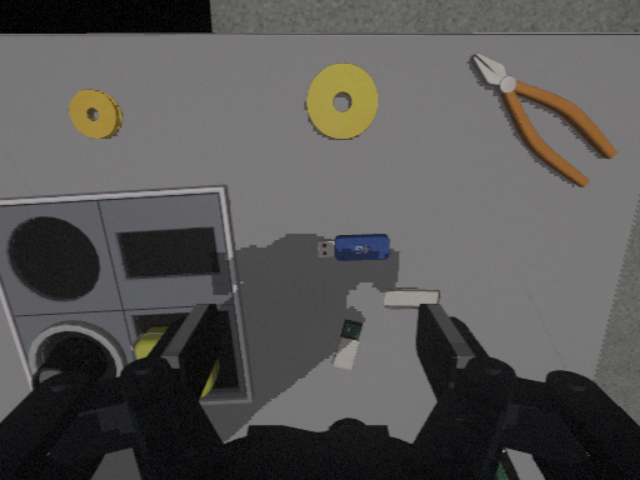

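The view shows the big spool (342,101), the closed stick body (362,247) with its plug at (327,249), and the tape in its square well.

>>> play_rows(
  deltas=[30,5,10,0,0,0,0.9,60,10,40,0,0,0,0.9,88,15,80,0,0,0,0.85,88,15,105,0,0,0,0.85,88,15,118,0,0,0,0.8,88,15,124,0,0,0,0.75,88,15,126,0,0,0,0.75,88,15,126,0,0,0,0.75,88,15,126,0,0,0,0.75],
)

```text
clock: 22.32
eef_pos: [648.2, -305.3, -27.8]
tool_rot: [3.141, -0.001, -0.0]
force: [-0.2, 0.2, 0.8]
width: 63.8
gripper_force: 0.0
```

>>> play_rows(
  deltas=[-2,-1,3,0,0,0,0.75,-2,-1,5,0,0,0,0.7,-2,-1,5,0,0,0,0.5,-2,-1,5,0,0,0,0.3,-2,-1,5,0,0,0,0.3,-2,-1,5,0,0,0,0.3,-2,-1,5,0,0,0,0.3],
)

```text
clock: 23.2
eef_pos: [645.8, -304.1, -33.4]
tool_rot: [3.141, -0.0, -0.0]
force: [-1.1, 0.5, 5.5]
width: 42.4
gripper_force: 60.6
```

>>> play_rows(
  deltas=[0,0,-30,0,0,0,0.3,-10,-20,-60,0,0,0,0.3,-35,-70,-60,0,0,0,0.3,-60,-120,-60,0,0,0,0.3,-85,-170,-60,0,0,0,0.3,-109,-211,-60,0,0,0,0.3,-109,-211,-60,0,0,0,0.3,-109,-211,-60,0,0,0,0.3],
)

```text
clock: 24.2
eef_pos: [537.5, -93.7, 26.3]
tool_rot: [3.14, -0.001, -0.0]
force: [0.1, -1.1, -0.9]
width: 42.4
gripper_force: 60.8
```

```bash
python3 - <<'E'
from h import *
s=read_state();print(s['eef_pos'],s['tool_rot'],s['width'])
a=get_image('wrist')
cv2.imwrite('pics/c8.png',cv2.resize(a,(480,360))[:,:,::-1])
print(delta(536.8,-92.7,-26.5,0))
E
```

```text
[537.52510595 -93.67044766  26.26521147] [ 3.14037398e+00 -1.22876262e-03 -1.14730326e-04] 42.38951791397743
(array([-1. , -1.8, 52.8]), array([ 0.002, -0.002, -0.001]))
```

View pics/c8.png

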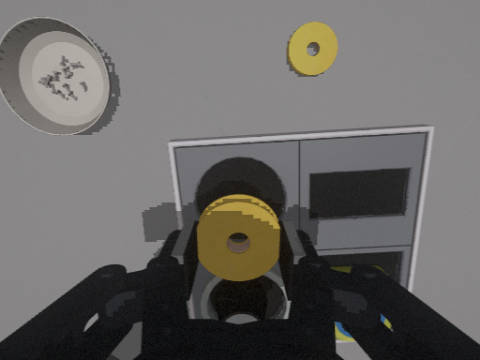

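The spool is level over the round well.

>>> play_rows(
  deltas=[-1,-2,25,0,0,0,0.3,-1,-2,42,0,0,0,0.3,-1,-2,49,0,0,0,0.3,-1,-2,52,0,0,0,0.3,-1,-2,53,0,0,0,0.3,-1,-2,53,0,0,0,0.3],
)

```text
clock: 25.0
eef_pos: [536.1, -91.1, -26.4]
tool_rot: [3.141, -0.001, -0.0]
force: [0.1, -0.0, -0.0]
width: 42.4
gripper_force: 60.8
```

>>> play_rows(
  deltas=[0,0,1,0,0,0,0.3,0,0,1,0,0,0,0.59,0,0,1,0,0,0,0.59,0,0,1,0,0,0,0.59,0,0,-25,0,0,0,0.6,0,0,-70,0,0,0,0.6,0,0,-110,0,0,0,0.6,0,0,-110,0,0,0,0.6],
)

```text
clock: 26.0
eef_pos: [538.0, -91.5, 86.0]
tool_rot: [3.141, -0.006, -0.0]
force: [0.6, -0.2, 0.2]
width: 51.2
gripper_force: 0.0
```

```bash
python3 - <<'E'
from h import *
s=read_state();print(s['eef_pos'])
i=camera_info('wrist');a=get_image('wrist')[:,:,::-1].copy()
cv2.imwrite('pics/w4.png',a)
h=cv2.cvtColor(a,cv2.COLOR_BGR2HSV)
print('spool');blobs(cv2.inRange(h,(18,100,50),(45,255,255)),i,17,(0,0,512,384),300)
print(delta(546.8,-313.7,-20,0))
E
```

```text
[537.95637947 -91.48445519  85.99952229]
spool
px [369. 268.] cen [ 468.6 -196.2] rect [ 467.3 -197.8] [60.5 30.1] 54.4
px [253. 192.] cen [537.5 -91.2] rect [537.4 -91.2] [47.5 46.5] 0.0
px [316.  64.] cen [ 637.5 -138.4] rect [ 637.8 -138.5] [29.3 29.3] 2.3
(array([  9.9, 222.8, 104.4]), array([ 0.   , -0.003,  0.   ]))
```

>>> play_rows(
  deltas=[1,25,0,0,0,-0.17,0.6,2,50,0,0,0,-0.35,0.6,3,75,0,0,0,-0.52,0.55,4,100,10,0,0,-0.7,0.5,5,125,20,0,0,-0.87,0.5,6,150,30,0,0,-1.05,0.5,7,175,45,0,0,-1.22,0.5,8,200,60,0,0,-1.4,0.5,10,223,75,0,0,-1.57,0.5,10,223,90,0,0,-1.57,0.5],
)

```text
clock: 27.3
eef_pos: [544.1, -315.8, -8.8]
tool_rot: [-3.14, -0.001, 1.564]
force: [0.5, 0.1, -0.7]
width: 42.9
gripper_force: 0.0
```

>>> play_rows(
  deltas=[0,0,0,0,0,0,0.5,0,0,0,0,0,0,0.5],
)

```text
clock: 27.55
eef_pos: [546.0, -312.0, -6.9]
tool_rot: [-3.141, -0.001, 1.57]
force: [-0.2, 0.2, 0.7]
width: 42.5
gripper_force: 0.0
```

```bash
python3 - <<'E'
from h import *
s=read_state();print(s['eef_pos'],s['tool_rot'],s['qpos'].round(2))
i=camera_info('wrist');a=get_image('wrist')[:,:,::-1].copy();cv2.imwrite('pics/w5.png',a)
h=cv2.cvtColor(a,cv2.COLOR_BGR2HSV)
blobs(cv2.inRange(h,(105,110,30),(130,255,255)),i,9,(150,0,360,384),100)
print(delta(546.8,-313.7,-32.5,1.571))
E
```

```text
[ 545.99898602 -311.99159616   -6.85813258] [-3.14130345e+00 -1.15102204e-03  1.57024691e+00] [ 0.47  0.86  0.    1.72 -0.    0.57  0.48]
px [253. 244.] cen [ 545.7 -319.8] rect [ 545.6 -319.7] [17.2 40.3] 1.9
(array([-1.3,  0.4, 26.1]), array([ 0., -0., -0.]))
```

>>> play_rows(
  deltas=[-1.5,0,15,0,0,0,0.5,-1.5,0,24,0,0,0,0.5,-1.5,0,27,0,0,0,0.5,-1.5,0,27,0,0,0,0.5],
)

```text
clock: 28.1
eef_pos: [545.4, -315.3, -34.2]
tool_rot: [-3.141, -0.0, 1.57]
force: [-0.1, 1.3, 0.1]
width: 42.5
gripper_force: 0.0
```

>>> play_rows(
  deltas=[0,0,-1.5,0,0,0,0.4,0,0,-1.5,0,0,0,0.2,0,0,-1.5,0,0,0,0.1,0,0,-1.5,0,0,0,0.05,0,0,-1.5,0,0,0,0.05],
)

```text
clock: 28.72
eef_pos: [546.1, -315.7, -31.5]
tool_rot: [3.141, 0.001, 1.57]
force: [0.0, 0.5, 5.3]
width: 15.4
gripper_force: 59.1
```

>>> play_rows(
  deltas=[0,0,-25,0,0,0,0.05,10,0,-50,0,0,0,0.05,50,0,-50,0,0,-0.03,0.05,90,2,-50,0,0,-0.06,0.05,125,4,-50,0,0,-0.06,0.05,135,4,-50,0,0,-0.06,0.05,135,4,-50,0,0,-0.06,0.05,135,4,-50,0,0,-0.06,0.05],
)

```text
clock: 29.72
eef_pos: [549.6, -182.7, 17.7]
tool_rot: [3.141, 0.002, 1.627]
force: [0.8, 0.3, -0.3]
width: 15.8
gripper_force: 58.6
```

```bash
python3 - <<'E'
from h import *
s=read_state();print(s['eef_pos'],s['tool_rot'],s['width'])
i=camera_info('wrist');a=get_image('wrist')[:,:,::-1].copy();cv2.imwrite('pics/c9.png',cv2.resize(a,(480,360)))
h=cv2.cvtColor(a,cv2.COLOR_BGR2HSV)
blobs(cv2.inRange(h,(105,110,30),(130,255,255)),i,s['eef_pos'][2]+31.5+9,(150,0,360,384),100)
print(delta(542,-180,-24,1.63))
E
```

```text
[ 549.58633837 -182.72524585   17.74161094] [3.14149370e+00 1.51526250e-03 1.62739592e+00] 15.811027512338525
px [254. 259.] cen [ 550. -187.] rect [ 550.1 -186.4] [17.7 41.2] 3.3
(array([ 3.2, -7.4, 41.7]), array([ 0.   ,  0.001, -0.003]))
```

View pics/c9.png

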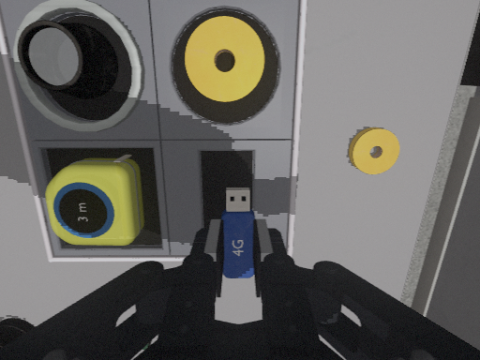

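The stick is level and lengthwise, with the other three well seated. I need to shift about 7.5 mm across and lower.

>>> play_rows(
  deltas=[3,-7.5,15,0,0,0,0.05,3,-7.5,30,0,0,0,0.05,3,-7.5,37,0,0,0,0.05,3,-7.5,40,0,0,0,0.05,3,-7.5,40,0,0,0,0.05,3,-7.5,40,0,0,0,0.05],
)

```text
clock: 30.52
eef_pos: [542.6, -178.0, -21.9]
tool_rot: [3.141, 0.0, 1.63]
force: [0.3, 0.2, -0.3]
width: 15.7
gripper_force: 58.6
```

>>> play_rows(
  deltas=[-1,0,2,0,0,0,0.05,-1,0,2.5,0,0,0,0.05,-1,0,2.5,0,0,0,0.05,-1,0,2.5,0,0,0,0.35,-1,0,2.5,0,0,0,0.4,-1,0,2.5,0,0,0,0.4,-1,0,-20,0,0,0,0.4,-1,0,-70,0,0,0,0.4,-1,0,-120,0,0,0,0.4,-1,0,-140,0,0,0,0.4],
)

```text
clock: 31.78
eef_pos: [543.8, -179.4, 120.9]
tool_rot: [3.137, 0.002, 1.63]
force: [0.2, 0.7, -0.2]
width: 34.0
gripper_force: 0.0
```

```bash
python3 - <<'E'
from h import *
s=read_state();print(s['eef_pos'],s['force'])
i=camera_info('wrist');a=get_image('wrist')[:,:,::-1].copy();b=get_image('side')[:,:,::-1]
h=cv2.cvtColor(a,cv2.COLOR_BGR2HSV)
blobs(cv2.inRange(h,(105,110,30),(130,255,255)),i,15,(150,0,360,384),100)
cv2.imwrite('pics/c10.png',np.hstack([cv2.resize(a,(400,300)),cv2.resize(b[110:260,150:350],(400,300))]))
E
```

```text
[ 543.81409285 -179.42894743  120.86410937] [ 0.19921066  0.74053626 -0.24319198]
px [252. 184.] cen [ 542.8 -183.5] rect [ 542.5 -183.3] [18.1 38.9] 3.8
px [163. 183.] cen [ 458.6 -187.5] rect [ 456.7 -188.4] [38.2 22.9] 87.7
```

View pics/c10.png

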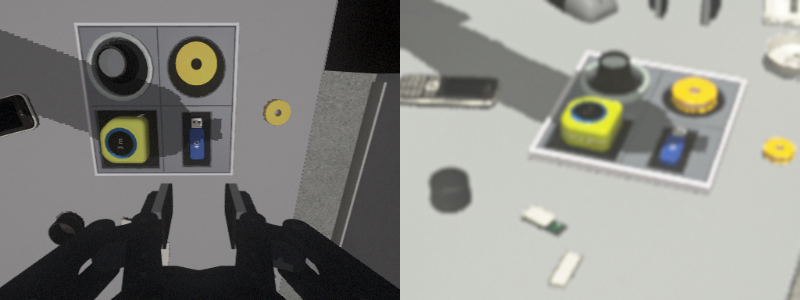

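All four lie flat and centred in their wells, and the dust cap and opened stick have not been moved.

```bash
python3 -c "
from cell import *
print(finish_job())"
```

```text
the job is handed in; nothing more can be done
None
```

The kit tray is packed and handed in at about 32 s: loupe, spool, tape measure and closed USB stick each lie flat near the middle of their wells, and the dust cap and opened stick were left alone; no verdict came back.

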